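Torch inspection of a machine's control enclosure

TASK

Draw the metal torch up out of the wooden holder and, holding it upright with its lens down, shine it straight down over the round hole in the top of the grey control enclosure for about a second, with the lens roughly 8 cm above the hole. Then tilt the torch and shine it squarely into the middle of the rectangular window in the enclosure's sloping front, with the lens roughly 10 cm off the window, and finish there still holding it, raised and motionless. Leave the other things where they are and do not bump the enclosure.

Things in the scene. Friction and masses are not known exactly. Their poses are not given: they have to be found in the camera images.
- torch: Slim aluminium torch, 150 mm long, 0.16 kg, standing lens down in one of the holder's three sockets. Origin: centre of the lens face; z runs from lens to tail (light shines along -z). Head 34 mm wide to z = 26, tapering to a straight 25 mm body from z = 36 to 144 mm; black switch (14 mm) on the tail. 105 mm stands out, the tallest thing there. Grip across the body at about z = 110 mm.
- rack: Wooden holder block fixed to the bench, 80 x 280 x 60 mm high. Origin: centre of its underside, z up, long side along y. Three round sockets, 39 mm wide, 45 mm deep, open on top at y = -100, 0 and 100 mm; floors 15 mm above the bench. The torch, glue bottle and oil can stand loose in them, in any order.
- enclosure: Grey sheet-steel enclosure with a sloping front, fixed to the bench: 160 mm deep (x), 160 wide (y), 110 high. Origin at the bench under its middle, x to its back (its front looks roughly to the robot's left), z up. Front upright at x = -75 mm up to z = 55 mm, then sloping back at 45 degrees to the flat top at x = -20 mm, which runs back to x = 85 mm.
- top_hole (a point): Centre of the round hole, 51 mm wide, in the enclosure's flat top, level with the top surface; 25 mm behind and 110 mm above the enclosure's origin.
- window: The sloping front panel with its rectangular opening, 80 mm wide and 50 mm up the slope. Origin at the opening's centre on the outer face (47.5 mm ahead of the enclosure's origin, 82.5 mm up). Its z axis points straight out of the panel (to the enclosure's front and 45 degrees up), y is level across the panel, x points up the slope.
- glue: Bystander: white plastic glue bottle with a tapered nozzle, 34 mm wide, 118 mm high, in a socket of the holder. Origin under its middle.
- oilcan: Bystander: small steel oil can with a thin spout, 34 mm wide, 125 mm high, in a socket of the holder. Origin under its middle.
- jar: Bystander: screw-top glass jar, 64 mm wide, 75 mm high, loose on the bench. Origin under its middle.
- offcut: Bystander: timber offcut 90 x 140 x 38 mm, loose on the bench. Origin under its middle.
There are look-alikes about, which are no part of the job. Of the things that look like the enclosure, take the one that is farthest to the robot's left at the start.

How it is judged (in metres and radians):
On the way, in this order (a step that is already met when the one before it is completed fails the run):
1. the torch is drawn clear above the holder in the fingers (z of torch in the frame of rack above 0.07 m and contact force between the fingers and torch above 1 N and contact force between torch and rack below 0.1 N), for 0.1 s.
2. held upright, lens down, 30 to 130 mm above the round top hole and within 25 mm of its centre line, within 0.25 rad of vertical, for 0.6 s (angle between torch's own z axis and vertical below 0.25 rad and horizontal distance between torch and top_hole below 0.025 m and z of torch in the frame of enclosure between 0.14 and 0.24 m and contact force between the fingers and torch above 1 N), for 0.6 s.
At the end, for the whole second after the job is handed in: Torch at rest in the fingers, touching nothing else; lens 50 to 150 mm out from the window and within 25 mm of its centre line, axis within 0.25 rad of square to the panel; glue and oil can within 20 mm, jar and offcut within 30 mm of their starts (z of torch in the frame of window between 0.05 and 0.15 m and x of torch in the frame of window between -0.025 and 0.025 m and y of torch in the frame of window between -0.025 and 0.025 m and angle between the z axis of torch and the z axis of window, either way round below 0.25 rad and angle between torch's own z axis and vertical below 1.2 rad and contact force between the fingers and torch above 1 N and contact force between torch and enclosure below 0.1 N and contact force between torch and rack below 0.1 N and height (world z) of torch above 0.08 m and linear speed of torch below 0.02 m/s and angle between each of glue, oilcan's own z axis and vertical below 0.2 rad and distance of each of glue, oilcan from where it was at the start of the episode below 0.02 m and distance of each of jar, offcut from where it was at the start of the episode below 0.03 m); the arm keeps its last pose, push and grip.
It fails at once if the enclosure is bumped (over 4 N) (contact force between anything else and enclosure above 4 N).
It fails at once if the glue bottle or oil can is pulled out or knocked over (distance of any of glue, oilcan from where it was at the start of the episode above 0.03 m).
It fails at once if the jar or the offcut is disturbed (distance of any of jar, offcut from where it was at the start of the episode above 0.03 m).
It also fails if it takes over 45 s, if anything falls off the work surface, if the arm or the gripper's body presses on something with over 40 N, if the wrist force passes 120 N, or if a joint passes its speed limit or range.

ROBOT

A 6-joint arm with a two-finger parallel gripper is mounted at the origin on the work surface. World frame = base frame: x ahead of the robot, y to its left, z up, the work surface at z = 0. Lengths are in m, angles in degrees, forces in N, time in s.
With the tool pointing down it reaches from about 0.4 to 0.825 m from the base axis. Payload 7 kg.
Tool frame: the origin (TCP) lies midway between the tips of the shut fingers; the grasp point (between the pads) lies 19 mm behind it; z points along the fingers, y is the line along which they close (so a half turn about z gives the same grasp; the last joint's range is limited). The gripper opens to 88 mm and grips with 3 to 60 N. Pads are 19 mm wide; open, the fingers measure 130 mm over their backs; the gripper's body (78 mm by 193 mm) begins 47 mm behind the grasp point.
Start: joints at [16.507, 20.546, 0.682, 0, -70.136, -16.507], TCP at [0.675, -0, 0.227] pointing down, gripper open.
Joint ranges: [-176.03, 176.03], [-82.01, 121.73], [-58.28, 71.71], [-173.87, 95.51], [-174.79, -0.11], [-173.66, 173.66]. Speed limits (degrees/s): [136.94, 136.94, 172.46, 180, 180, 180].

INTERFACE

Orientations are given as a 3x3 rotation matrix whose columns are the frame's x, y, z axes.
In Python, from rig import robot gives the robot as it stands. Calls block until the motion is done:
- robot.goto(position, orientation): joint-space move of the TCP to a pose.
- robot.servo_line(position, ori=None, speed=0.15): straight line of the TCP; ori=None keeps the orientation; speed is the mean speed in m/s.
- robot.movej(angles): joint-space move.
- robot.move_gripper(opening): opening from 0.0 (shut) to 1.0 (fully open); the grip force is fixed at half the most; returns when the fingers have stopped.
- robot.dwell(seconds).
- robot.ik(position, orientation): joint angles nearest the present ones, or None.
- robot.grab_frame(name): name is "scene" or "side" or "wrist"; returns (picture, depth): 384x512x3 uint8, red, green, blue; 384x512 float32, m along the optical axis (not along the pixel's ray), 0 where there is no reading.
- robot.camera_info(name): a dict with "vfov" (degrees; the focal length in pixels is half the picture's height over the tangent of half this angle, whatever the lens; pixels are square), "cx", "cy" (the principal point, pixels), "view" (4x4, takes a point from world to camera coordinates); the wrist camera has in their place "T_tool_cam" (4x4, takes a point from camera to tool coordinates, whose origin is the TCP and whose axes are the flange's). Camera axes: x right, y down, z forward; pixel columns grow to the right and rows downward; lengths in m; the calibration is good to about 2 mm. The wrist camera is an equidistant fisheye: a pixel r from the principal point sees the ray r / f radians off the axis. A picture is of the moment at which its call begins: read the wrist's pose just before it. camera_info takes no time and is no camera call.
A pose or a line that the arm cannot do raises robot.Unreachable and nothing moves.
- robot.job_done(): hands the job in; it is judged then, once.
Readings, each from a call of its own:
- robot.read_t(): time.
- robot.read_qpos(): joint angles.
- robot.read_qvel(): joint speeds.
- robot.read_effort(): joint torques, N m.
- robot.read_position(): TCP position.
- robot.read_tcp_rot(): TCP orientation.
- robot.read_force(): force on the tool from outside, world axes, zero at the start.
- robot.read_ft_torque(): the same for the moment, N m.
- robot.read_grip_width(): opening from 0.0 (shut) to 1.0 (fully open).
- robot.read_finger_force(): force on a finger pad.
Only numpy, scipy, OpenCV 4.12 (cv2) and the standard library are available. Lean on these libraries where they do the work, as an engineer would, in place of code of your own. Each camera call takes 0.05 s, during which the arm holds its last target. There are 200 camera calls.

## Working session

There is one attempt and no reset: what is moved stays moved. The work goes in short steps, each a Python script; the robot and the scene stay as the last script left them, time stands still between calls to the robot, and variables do not carry over. Pictures are saved under pics/ and viewed, at most 10 in all, crops included, and the job is handed in when it is done.

```bash
mkdir -p pics
cat > h.py <<'E'
import numpy as np, cv2
from rig import robot
def grab(n):
    im,d=robot.grab_frame(n); np.savez(f'pics/{n}.npz',im=im,d=d); return im,d
def cloud(n,d):
    c=robot.camera_info(n); f=d.shape[0]/2/np.tan(np.radians(c['vfov'])/2)
    v,u=np.mgrid[:d.shape[0],:d.shape[1]]
    P=np.stack([(u-c['cx'])/f*d,(v-c['cy'])/f*d,d],-1)
    T=np.linalg.inv(np.array(c['view'])); W=P@T[:3,:3].T+T[:3,3]; W[d==0]=np.nan; return W
E
python3 - <<'E'
from h import *
ims=[]
for n in('scene','side'):
    im,d=grab(n); cv2.imwrite(f'pics/{n}.png',cv2.resize(im[:,:,::-1],(768,576))); np.save(f'pics/{n}_W.npy',cloud(n,d))
    c=robot.camera_info(n);print(n,c['vfov'],np.linalg.inv(np.array(c['view'])).round(3).tolist())
E
```

```text
scene 51.40338944042534 [[-0.73, 0.437, -0.525, 1.023], [0.683, 0.444, -0.58, 0.541], [-0.02, -0.782, -0.622, 0.684], [0.0, 0.0, 0.0, 1.0]]
side 54.98852042997406 [[0.766, -0.482, 0.425, 0.147], [-0.642, -0.562, 0.521, -0.493], [-0.013, -0.673, -0.74, 0.823], [0.0, 0.0, 0.0, 1.0]]
```

View pics/scene.png

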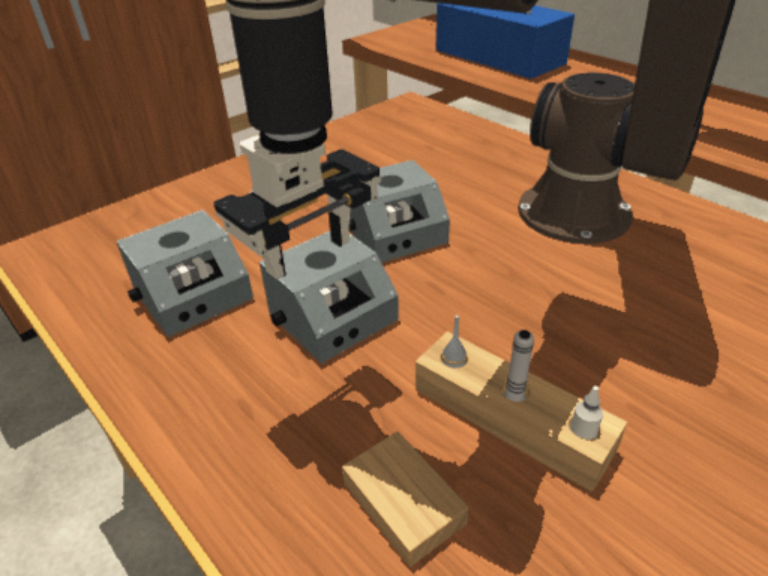

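View pics/side.png

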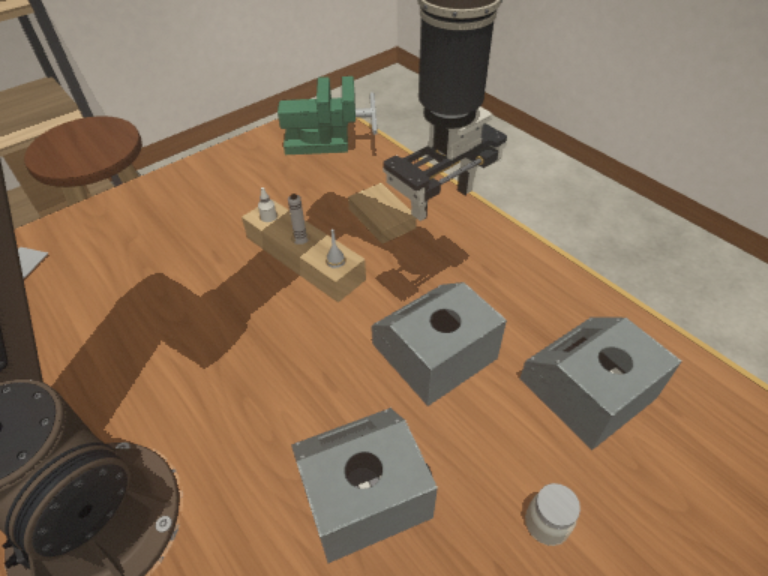

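Run:
```python
from h import *
for n in('side','scene'):
    W=np.load(f'pics/{n}_W.npy')
    for nm,lo,hi in(('z110',.104,.116),('z60',.055,.065),('z38',.034,.042),('z75',.07,.08),('torchbody',.08,.155)):
        m=((W[...,2]>lo)&(W[...,2]<hi)&(W[...,0]>.2)&(abs(W[...,1])<.8)).astype(np.uint8)
        k,l,s,c=cv2.connectedComponentsWithStats(m)
        for i in range(1,k):
            if s[i,4]>60:
                p=W[l==i]; (cx,cy),(a,b),an=cv2.minAreaRect((p[:,:2]*1000).astype(np.float32))
                print(n,nm,'px',(c[i]*1.5).round(),s[i,4],'rect',round(cx),round(cy),round(a),round(b),round(an,1),'med',np.median(p,0).round(3))
```

```text
side z110 px [335. 103.] 79 rect 853 554 89 26 53.9 med [0.844 0.543 0.11 ]
side z110 px [297. 106.] 235 rect 768 601 68 93 54.3 med [0.767 0.597 0.11 ]
side z110 px [446. 326.] 2147 rect 575 -125 113 162 86.4 med [ 0.566 -0.133  0.11 ]
side z110 px [617. 366.] 2624 rect 719 -349 113 164 85.1 med [ 0.708 -0.356  0.11 ]
side z110 px [364. 477.] 3907 rect 316 -235 113 160 71.9 med [ 0.308 -0.243  0.11 ]
side z60 px [738.   8.] 96 rect 2257 226 27 208 0.4 med [2.256 0.22  0.06 ]
side z60 px [313. 129.] 88 rect 771 557 25 101 51.8 med [0.778 0.551 0.06 ]
side z60 px [304. 243.] 1362 rect 533 249 84 283 8.1 med [0.526 0.223 0.06 ]
side z60 px [397. 347.] 108 rect 501 -87 164 51 67.0 med [ 0.498 -0.076  0.061]
side z60 px [569. 375.] 319 rect 721 -325 160 163 84.7 med [ 0.649 -0.274  0.06 ]
side z60 px [465. 362.] 94 rect 573 -180 3 156 86.1 med [ 0.569 -0.18   0.061]
side z60 px [341. 427.] 160 rect 346 -141 12 158 72.2 med [ 0.344 -0.141  0.061]
side z60 px [378. 526.] 135 rect 299 -288 2 156 72.1 med [ 0.296 -0.286  0.06 ]
side z38 px [715.   9.] 78 rect 2256 292 206 21 88.8 med [2.256 
[... 3074 characters left out ...]
.1 med [ 0.655 -0.049  0.075]
scene z75 px [454. 356.] 75 rect 555 154 20 32 34.5 med [0.559 0.159 0.075]
scene z75 px [584. 427.] 62 rect 529 352 16 33 23.9 med [0.534 0.355 0.075]
scene torchbody px [401. 189.] 1064 rect 322 -223 141 163 72.5 med [ 0.296 -0.194  0.109]
scene torchbody px [173. 248.] 2098 rect 721 -337 142 161 85.6 med [ 0.733 -0.32   0.11 ]
scene torchbody px [322. 271.] 2131 rect 577 -111 140 163 86.0 med [ 0.595 -0.091  0.11 ]
scene torchbody px [454. 340.] 152 rect 553 153 16 24 32.9 med [0.552 0.152 0.094]
scene torchbody px [519. 365.] 350 rect 540 252 15 25 30.1 med [0.544 0.255 0.119]
scene torchbody px [588. 410.] 358 rect 526 350 24 34 19.6 med [0.528 0.351 0.099]
```

```bash
cat >> h.py <<'E'
back=-np.array([np.cos(np.radians(86.2)),np.sin(np.radians(86.2)),0])
hole=np.array([.576,-.120,.110]); org=hole-.025*back-[0,0,.11]
win=org-.0475*back+[0,0,.0825]; n=(-back+[0,0,1])/2**.5
torch=np.array([.5345,.248,.015])
def R(z,y):
    z=z/np.linalg.norm(z); y=y-z*(y@z); y/=np.linalg.norm(y); return np.stack([np.cross(y,z),y,z],1)
dn=np.array([0,0,-1.]); up=-dn; OFF=.091
yr=np.array([.990,.140,0]); yw=np.array([-back[1],back[0],0])
poses=lambda s:[(torch+[0,0,.20],R(dn,s*yr)),(torch+[0,0,OFF],R(dn,s*yr)),(torch+[0,0,.20+OFF],R(dn,s*yr)),
 (hole+[0,0,.08+OFF],R(dn,s*yw)),(win+(.20+OFF)*n,R(-n,s*yw)),(win+(.10+OFF)*n,R(-n,s*yw))]
E
python3 - <<'E'
from h import *
print(np.array(robot.read_tcp_rot()).round(2).tolist(),win,n)
for s in(1,-1):
    for p,o in poses(s):
        q=robot.ik(p,o); print(s,p.round(3),None if q is None else np.round(q,0))
E
```

```text
[[-0.0, -1.0, -0.0], [-1.0, 0.0, -0.0], [0.0, 0.0, -1.0]] [ 0.58080486 -0.04765939  0.0825    ] [0.04686272 0.70555218 0.70710678]
1 [0.534 0.248 0.215] [ 44.  13. -11.   0. -66. 144.]
1 [0.534 0.248 0.106] [ 44.  19. -19.   0. -52. 144.]
1 [0.534 0.248 0.306] [ 44.  10.  -3.   0. -77. 144.]
1 [ 0.576 -0.12   0.281] [  7.  11.  -6.   0. -74. 169.]
1 [0.594 0.158 0.288] [ 48.  28.  -3.  26. -96. 122.]
1 [0.59  0.087 0.218] [ 44.  28. -15.  28. -85. 120.]
-1 [0.534 0.248 0.215] [ 44.  13. -11.   0. -66. -36.]
-1 [0.534 0.248 0.106] [ 44.  19. -19.   0. -52. -36.]
-1 [0.534 0.248 0.306] [ 44.  10.  -3.   0. -77. -36.]
-1 [ 0.576 -0.12   0.281] [  7.  11.  -6.   0. -74. -11.]
-1 [0.594 0.158 0.288] [ 48.  28.  -3.  26. -96. -58.]
-1 [0.59  0.087 0.218] [ 44.  28. -15.  28. -85. -60.]
```

Run:
```python
from h import *
P=poses(-1)
robot.goto(*P[0]); robot.servo_line(P[1][0],speed=.08); print(robot.read_position(),robot.read_force())
robot.move_gripper(0.0); print(robot.read_grip_width(),robot.read_finger_force())
robot.servo_line(P[2][0],speed=.08); print(robot.read_position(),robot.read_grip_width(),robot.read_finger_force(),robot.read_force(),robot.read_t())
a,da=grab('scene'); b,db=grab('side')
cv2.imwrite('pics/lift.png',np.hstack([cv2.resize(a[60:350,220:500,::-1],(400,414)),cv2.resize(b[0:290,60:340,::-1],(400,414))]))
```

```text
[0.53480428 0.24823508 0.10658183] [ 0.06990392  0.18823366 -0.48384742]
0.27684544887856705 29.995421022176743
[0.53439351 0.24796807 0.30570826] 0.2798311701364761 29.994864463806152 [ 0.53957468  0.09484364 -2.1229963 ] 6.3833
```

View pics/lift.png

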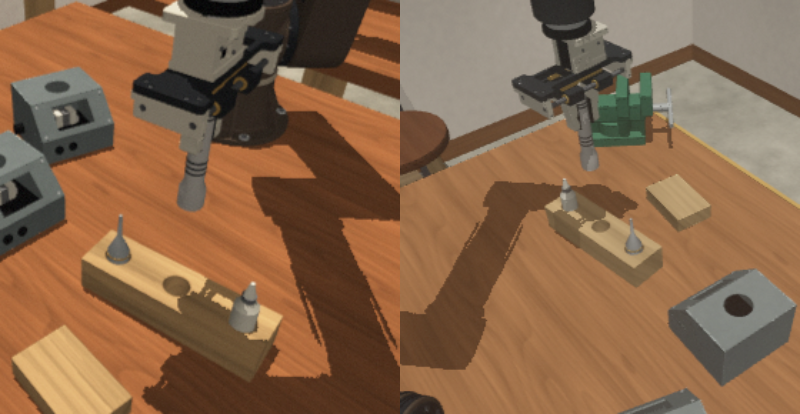

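The torch hangs near-vertical in the fingers, clear of the middle socket, and glue and oil can are undisturbed. Next: measure its axis and go over the hole.

```bash
cat >> h.py <<'E'
def axis():
    p=np.array(robot.read_position()); r=np.array(robot.read_tcp_rot()); L=[]
    for nm in('scene','side'):
        _,d=grab(nm); L.append((cloud(nm,d).reshape(-1,3)-p)@r)
    for lo,hi in((.015,.04),(.068,.085)):   # tool z beyond TCP
        c=[]
        for q in L:
            m=(np.hypot(q[:,0],q[:,1])<.04)&(q[:,2]>lo)&(q[:,2]<hi); q=q[m]
            c.append((len(q),((q[:,:2].min(0)+q[:,:2].max(0))/2).round(4) if len(q) else None))
        qq=np.vstack([q[(np.hypot(q[:,0],q[:,1])<.04)&(q[:,2]>lo)&(q[:,2]<hi)] for q in L])
        # least-squares circle
        A=np.c_[2*qq[:,:2],np.ones(len(qq))]; s=np.linalg.lstsq(A,(qq[:,:2]**2).sum(1),rcond=None)[0]
        print(lo,[x[0] for x in c],'centre mm',(s[:2]*1e3).round(1),'r',round(1e3*np.sqrt(s[2]+s[0]**2+s[1]**2),1))
    q=np.vstack(L); m=(np.hypot(q[:,0],q[:,1])<.022)&(q[:,2]>.03)&(q[:,2]<.12); print('lens toolz',q[m,2].max().round(4))
E
python3 - <<'E'
from h import *
axis()
P=poses(-1)
robot.servo_line(P[3][0],P[3][1],speed=.15); robot.dwell(1.2)
print(robot.read_position(),robot.read_finger_force(),robot.read_t()); axis()
a,_=grab('scene'); b,_=grab('side')
cv2.imwrite('pics/hole.png',np.hstack([cv2.resize(a[60:350,80:360,::-1],(400,414)),cv2.resize(b[60:350,150:430,::-1],(400,414))]))
E
```

```text
0.015 [182, 77] centre mm [-0.8 -0.1] r 12.7
0.068 [144, 67] centre mm [-0.8  0.1] r 17.0
lens toolz 0.0912
[ 0.57601462 -0.11998315  0.28101881] 29.994924813508987 10.4083
0.015 [112, 98] centre mm [-1.  -0.2] r 12.8
0.068 [96, 75] centre mm [-0.8 -0.1] r 17.0
lens toolz 0.0915
```

View pics/hole.png

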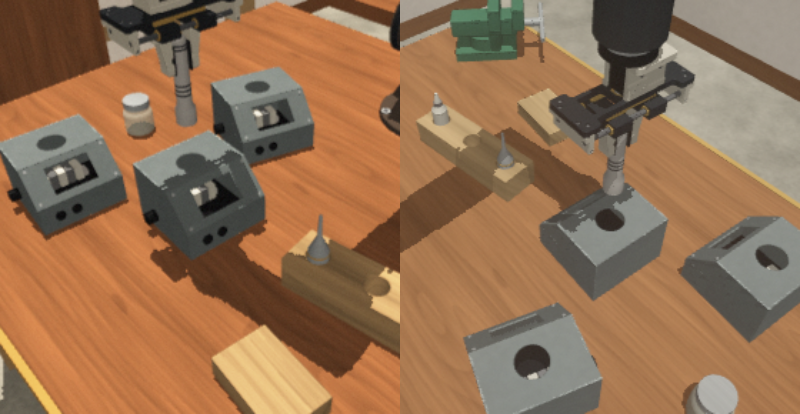

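The torch is upright and aligned with the tool to within 1 mm, lens about 8 cm over the hole of the leftmost enclosure. Now the tilt and final approach.

Run:
```python
from h import *
P=poses(-1)
robot.servo_line(P[4][0],P[4][1],speed=.1); robot.servo_line(P[5][0],P[5][1],speed=.08); robot.dwell(1)
print(robot.read_position()-P[5][0],robot.read_finger_force(),robot.read_t(),np.abs(robot.read_qvel()).max()); axis()
a,_=grab('scene'); b,_=grab('side')
cv2.imwrite('pics/win.png',np.hstack([cv2.resize(a[60:350,80:360,::-1],(400,414)),cv2.resize(b[60:350,150:430,::-1],(400,414))]))
```

```text
[-9.15371889e-06 -9.97966989e-06  2.06919964e-06] 29.994955211877823 15.9417 0.12389708551636734
0.015 [0, 97] centre mm [1.7 1.8] r 10.6
0.068 [30, 89] centre mm [-0.7  0.3] r 17.0
lens toolz 0.0906
```

View pics/win.png

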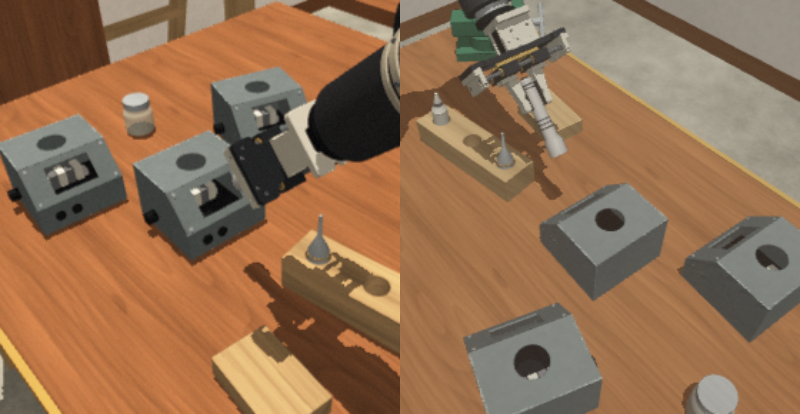

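The torch is tilted square to the sloping window, clear of everything, and the bystanders are in place.

```bash
python3 -c "
from rig import robot
print(robot.job_done())"
```

```text
the job is handed in; nothing more can be done
None
```

I drew the torch from the holder, held it upright about 8 cm over the top hole for 1.2 s, then tilted it square to the sloping window with the lens about 10 cm off, and handed the job in there, still gripped; the hand-in returned no verdict.

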